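# Let the cup lift down on its pawl crank

### The job

The shelf of the cup lift on the counter is wound up and held by the crank's pawl. Lift the pawl by the black grip at the end of the crank, let the crank turn back slowly under the load, keeping hold of the grip, until the shelf is fully down, then let the pawl drop back and let go.

Things in the scene. Friction and masses are not known exactly. Their poses are not given: they have to be found in the camera images.
- crank (a joint): Angle of the cup lift's flat steel crank about a vertical axis, rad. 0 = shelf fully down, at the end stop; grows anticlockwise from above, up to 2.4, as the shelf rises 65 mm per rad. Starts caught by the pawl near 2.2. The load drives it towards 0 (clockwise) with 3.5 to 6 N at the grip; unheld with the pawl up it races back at about 3 rad/s. It swings on the side away from the shelf.
- pawl (a joint): Lift of the pawl, m: a 10 mm steel pin in the crank's end that slides straight up with the grip. 0 = down between the drum's 10 mm sawtooth ridges (every 0.35 rad), which stop the crank turning back; above 0.011 it clears them; 0.020 is the upper stop. Spring and weight pull it down with 3 to 5 N, so let go it drops by itself. Below a crank angle of 0.1 no ridge keeps it from dropping fully.
- pawl_grip (a point): Point on the axis of the black plastic grip on the pawl, 28 mm above its underside, 18 mm below its top. The grip is an upright cylinder, 30 mm across, 46 mm high, 90 mm from the crank axis, and spins freely on its own axis: the hand need not turn with the crank. The point is 105 mm above the counter with the pawl down, 30 mm above the crank arm; fingers have free room around it down to the arm.
- crank_axis (a point): Point on the crank's vertical axis (centre of the 210 mm aluminium ratchet drum), 75 mm above the counter; fixed in a run. The drum stands at one end of a 250 x 470 mm steel plate, a 325 mm column with the shelf and two white cups at the other; place and heading vary. A wooden coffee grinder nearby also has a crank, with a wooden knob: not part of the job.

How it is judged:
By the outcome, as a careful person would: the job done as asked, in the order asked, and still so for the second after the job is handed in, with the robot touching nothing.
It also fails if it takes over 40 s, if anything falls off the work surface, if the arm or the gripper's body presses on something with over 40 N, if the wrist force passes 120 N, or if a joint passes its speed limit or range.

### The arm

A 6-joint arm with a two-finger parallel gripper is mounted at the origin on the work surface. World frame = base frame: x ahead of the robot, y to its left, z up, the work surface at z = 0. Lengths are in m, angles in rad, forces in N, time in s.
With the tool pointing down it reaches from about 0.35 to 0.975 m from the base axis. Payload 17.4 kg.
Tool frame: the origin (TCP) lies between the finger pads; the fingertips stand 19 mm ahead of it and the grasp point (between the pads) is the TCP; y points along the fingers, z is the direction in which the jaws open and shut, and the axes are right-handed (so a half turn about y gives the same grasp; the last joint's range is limited). The gripper opens to 85 mm and grips with 20 to 120 N. Pads are 22 mm wide; open, the fingers measure 114 mm over their backs; the gripper's body (76 mm by 85 mm) begins 54 mm behind the grasp point. The pads swing forward as they close: fully open they stand 13 mm farther back than shut.
Start: joints at [-1.251, 0.116, 1.442, -0, 1.584, -0.038], TCP at [0.236, -0.632, 0.25] pointing down, gripper open.
Joint ranges: [-2.83, 2.83], [-0.83, 2.19], [0.07, 2.5], [-1.14, 4.28], [0.01, 3], [-2.97, 2.97]. Speed limits (rad/s): [1.89, 1.89, 2.22, 3.14, 3.14, 3.14].

### API

Orientations are given as a 3x3 rotation matrix whose columns are the frame's x, y, z axes.
In Python, from bench import bot gives the robot as it stands.
- The arm moves only by the tool apply_moves, never from a script. Its argument "rows" is a list of rows, each a list of 5 numbers: the finger opening in m, from 0 to 0.0854, then the shift along the tool's x, y, z in m, then the turn about the tool's y in rad. In form: [[jaw, tx, ty, tz, twist], ...]. A call has exactly 10 rows; each row is the pose to reach, as a shift and turn from the pose commanded when the call began, along the tool's axes at that moment; what a row does not reach only later rows make up. A row lasts 1/8 s, in which the tool goes at most 62.5 mm and 10.7 degrees, less where a joint would pass 70% of its speed; a pose out of reach is approached as far as the arm can. A call with a gripper value outside its range is refused whole. The fingers move at their own pace and stop on an object; "squeeze" is the grip in N (left out, the last holds). Time passes only in rows, so rows that repeat a pose let the fingers close, or fill a call up. It gives the time, the measured TCP pose, the force and the opening at its end, in the units of the state.
- bot.read_state(): the state, without advancing time (a new reading comes with each control period).
- bot.camera(name): name is "scene" or "top" or "wrist"; returns a dict with "frame" (384x512x3 uint8, red, green, blue), "fov_y" (degrees; the focal length in pixels is half the picture's height over the tangent of half this angle, whatever the lens; pixels are square), "cx", "cy" (the principal point, pixels), "k1" (the pictures are not rectified: a ray, as slopes to the right and down, at radius r is drawn at 1 + k1 r^2 times it, then the intrinsics apply), "position" and "rotation" of the camera in the world. Camera axes: x right, y up, looking along -z (the intrinsics and any distortion apply to the point x, -y, -z); pixel columns grow to the right and rows downward; lengths in m; the calibration is good to about 2 mm. A picture is of the moment at which its call begins. There is no depth.
- bot.job_done(): hands the job in, once; it reports no verdict.
The state is a dict: "clock": time; "q": joint angles; "dq": joint speeds; "joint_efforts": joint torques, N m; "position": TCP position; "ee_rot": TCP orientation; "force": force on the tool from outside, world axes, zero at the start; "torque": the same for the moment, N m; "finger_gap": finger opening in m.
Only numpy, scipy, OpenCV 4.12 (cv2) and the standard library are available. Lean on these libraries where they do the work, as an engineer would, in place of code of your own. Each camera call takes 0.05 s, during which the arm holds its last target. There are 200 camera calls.

## Working session

There is one attempt and no reset: what is moved stays moved. The work goes in short steps, Python scripts to look and compute and a tool call to move; the robot and the scene stay as the last step left them, time stands still between calls to the robot, and variables do not carry over. Pictures are saved under pics/ and viewed, about 8 in all and at most 12, crops included, and the job is handed in when it is done.

Besides the shell and the picture viewer there is one more tool, called after ">>>" in YAML: its name, and indented under it one key for each argument. apply_moves: Moves the arm, as the interface text tells. Its arguments: {"type":"object","properties":{"rows":{"type":"array"},"squeeze":{"type":"number"}},"required":["rows"]}

```bash
mkdir -p pics; cat > h.py <<'E'
import numpy as np, cv2
from bench import bot
def snap(n,f):
    c=bot.camera(n); cv2.imwrite('pics/'+f,c['frame'][:,:,::-1]); np.save('pics/'+f+'.npy',c,allow_pickle=True); return c
def load(f): return np.load('pics/'+f+'.npy',allow_pickle=True).item()
def K(c):
    f=192/np.tan(np.radians(c['fov_y'])/2); return np.array([[f,0,c['cx']],[0,f,c['cy']],[0,0,1]]),np.array([c['k1'],0,0,0.])
def ray(c,u,v):
    k,d=K(c); p=cv2.undistortPoints(np.array([[[u,v]]],float),k,d)[0,0]
    return np.array(c['position']),np.array(c['rotation'])@np.array([p[0],-p[1],-1])
def at_z(c,u,v,z):
    o,d=ray(c,u,v); return o+d*(z-o[2])/d[2]
def proj(c,P):
    k,d=K(c); q=(np.atleast_2d(P)-np.array(c['position']))@np.array(c['rotation']); q=q*[1,-1,-1]
    return cv2.projectPoints(q,np.zeros(3),np.zeros(3),k,d)[0][:,0]
E
python3 - <<'E'
from h import *
for n in('scene','top'):
    c=snap(n,n+'1.png'); print(n,c['position'],c['fov_y'],c['k1'])
a=cv2.imread('pics/scene1.png');b=cv2.imread('pics/top1.png')
s=bot.read_state();print(s)
E
```

```text
scene [0.97918038 0.20781829 0.63291134] 42.04569721220952 0.03617298949425903
top [0.49839642 0.07756247 0.75487047] 48.19075041864896 0.008180778428075039
{'clock': 0.1, 'q': array([-1.25082201e+00,  1.16457415e-01,  1.44219902e+00,  8.96792266e-06,
        1.58395723e+00, -3.78020038e-02]), 'dq': array([ 0.0001708 , -0.00102051, -0.00279685, -0.00130106, -0.00020746,
        0.00106914]), 'joint_efforts': array([ 1.58792667e-03, -7.33670712e+01, -6.33788753e+01, -2.31746185e-05,
        5.36914027e-03,  7.75764101e-05]), 'position': array([ 0.23632916, -0.63212982,  0.24962255]), 'ee_rot': array([[-9.36677821e-01, -3.12639122e-04,  3.50192178e-01],
       [-3.50192314e-01,  9.72008894e-04, -9.36677318e-01],
       [-4.75479373e-05, -9.99999479e-01, -1.01994299e-03]]), 'force': array([-0.40549332, -0.27853392, -0.93588541]), 'torque': array([-0.03386205, -0.06326581, -0.00155181]), 'finger_gap': 0.08543643353971389}
```

View pics/top1.png

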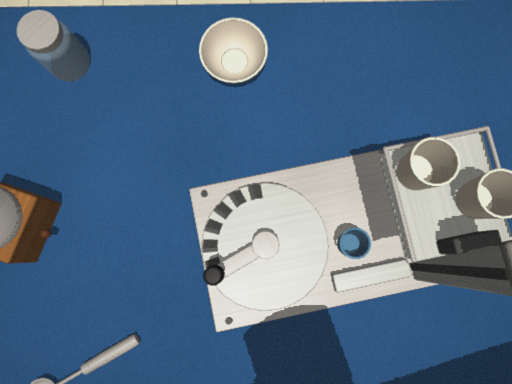

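View pics/scene1.png

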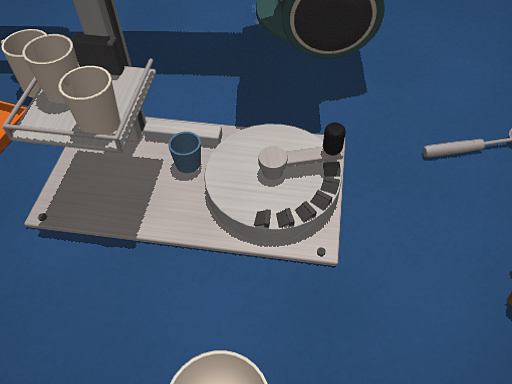

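The top view shows the drum with its hub at (265,243), the black grip at (213,274), and the ridges running clockwise from the grip up to (255,190). The column, shelf and cups are on the right, and the grinder is at the left edge. In the scene view the grip is at (334,138).

```bash
python3 - <<'E'
from h import *
t=load('top1.png'); s=load('scene1.png'); print(t['rotation'])
# black blob centroids
for n,c,box in(('top',t,(195,255,235,295)),('scene',s,(315,115,355,165))):
    f=c['frame'].astype(int); x0,y0,x1,y1=box
    m=(f[y0:y1,x0:x1].max(2)<55).astype(np.uint8); nn,l,st,ce=cv2.connectedComponentsWithStats(m)
    print(n,[(st[i]+[x0,y0,0,0,0],ce[i]+[x0,y0]) for i in range(1,nn) if st[i,4]>40])
print('hub z~.09',at_z(t,265,243,.09), 'drumcentre guess')
# drum circle
g=at_z(t,213,274,.123);print('grip top z=.123',g)
o1,d1=ray(t,213,274);o2,d2=ray(s,334,128)
A=np.c_[d1,-d2];x=np.linalg.lstsq(A,o2-o1,rcond=None)[0];print('tri',o1+d1*x[0],o2+d2*x[1])
# ridges
for p in((210,245),(255,190)): print(at_z(t,*p,.08))
E
```

```text
[[-0.02334104  0.98982804 -0.1403412 ]
 [-0.9996791  -0.02172661  0.01302505]
 [ 0.00984342  0.14060019  0.99001752]]
top [(array([204, 257,  20,  28, 199]), array([214.15075377, 269.21105528]))]
scene [(array([323, 123,  22,  33, 584]), array([333.40582192, 138.43664384])), (array([323, 162,  17,   3,  43]), array([331.51162791, 163.13953488]))]
hub z~.09 [0.51364415 0.06107095 0.09      ] drumcentre guess
grip top z=.123 [0.47014607 0.1381807  0.123     ]
tri [0.4701741  0.13812054 0.12362709] [0.46993243 0.13912073 0.12373385]
[0.5127684  0.14661479 0.08      ]
[0.59785727 0.07458632 0.08      ]
```

```bash
python3 - <<'E'
from h import *
t=load('top1.png'); s=load('scene1.png')
def tri(a,b):
    o1,d1=ray(t,*a);o2,d2=ray(s,*b);x=np.linalg.lstsq(np.c_[d1,-d2],o2-o1,rcond=None)[0];return o1+d1*x[0],o2+d2*x[1]
print('hub top',tri((265,242),(272.5,155)))
# drum rim fit at top z: edges
print('drum L/R/T/B',[at_z(t,*p,.07).round(3) for p in((203,246),(328,243),(266,182),(266,310))])
print('column',at_z(t,440,240,.325))
R=bot.read_state()['ee_rot']; p=bot.read_state()['position']
for w in([*p[:2],.45],[.470,.1386,.45],[.470,.1386,.20]): print((R.T@(np.array(w)-p)).round(3))
E
```

```text
hub top (array([0.51525482, 0.06095065, 0.08672342]), array([0.51484163, 0.06244967, 0.08667573]))
drum L/R/T/B [array([0.512, 0.159, 0.07 ]), array([ 0.512, -0.039,  0.07 ]), array([0.612, 0.056, 0.07 ]), array([0.411, 0.062, 0.07 ])]
column [ 0.50726314 -0.10785276  0.325     ]
[-0.  -0.2 -0. ]
[-0.489 -0.2   -0.64 ]
[-0.489  0.05  -0.64 ]
```

>>> apply_moves:
  rows:
    - [0.085,0,-0.06,0,0]
    - [0.085,0,-0.12,0,0]
    - [0.085,0,-0.18,0,0]
    - [0.085,0,-0.2,0,0]
    - [0.085,-0.04,-0.2,-0.05,-0.1]
    - [0.085,-0.08,-0.2,-0.1,-0.2]
    - [0.085,-0.12,-0.2,-0.15,-0.3]
    - [0.085,-0.155,-0.2,-0.2,-0.4]
    - [0.085,-0.19,-0.2,-0.25,-0.5]
    - [0.085,-0.23,-0.2,-0.3,-0.63]
  squeeze: 50

```text
clock: 1.35
position: [0.3457, -0.2718, 0.4501]
ee_rot: [[-0.548, 0.0, 0.837], [-0.837, -0.0, -0.548], [-0.0, -1.0, 0.0]]
force: [2.0, -0.0, 0.1]
finger_gap: 0.0849
```

```bash
cat >> h.py <<'E'
def plan(*W):
    s=bot.read_state(); R=s['ee_rot'];p=s['position']
    print('t',s['clock'],'p',p.round(4),'F',s['force'].round(1),'gap',round(s['finger_gap'],4),'q6',s['q'][5].round(2)); print('R',R.round(3).tolist())
    for w in W: print(w,(R.T@(np.array(w)-p)).round(4))
E
python3 -c "
from h import *
plan([.470,.1386,.45],[.470,.1386,.2],[.470,.1386,.16])"
```

```text
t 1.35 p [ 0.3457 -0.2718  0.4501] F [ 2.  -0.   0.1] gap 0.0849 q6 -0.14
R [[-0.548, 0.0, 0.837], [-0.837, -0.0, -0.548], [-0.0, -1.0, 0.0]]
[0.47, 0.1386, 0.45] [-4.114e-01  2.000e-04 -1.208e-01]
[0.47, 0.1386, 0.2] [-0.4114  0.2502 -0.1209]
[0.47, 0.1386, 0.16] [-0.4114  0.2902 -0.1209]
```

>>> apply_moves:
  rows:
    - [0.085,-0.055,0,-0.016,0]
    - [0.085,-0.11,0,-0.032,0]
    - [0.085,-0.165,0,-0.049,0]
    - [0.085,-0.22,0,-0.065,0]
    - [0.085,-0.275,0,-0.081,0]
    - [0.085,-0.33,0.03,-0.097,0]
    - [0.085,-0.38,0.08,-0.112,0]
    - [0.085,-0.41,0.14,-0.121,0]
    - [0.085,-0.41,0.2,-0.121,0]
    - [0.085,-0.41,0.245,-0.121,0]

```text
clock: 2.6
position: [0.47, 0.1358, 0.2028]
ee_rot: [[-0.55, -0.001, 0.835], [-0.835, -0.0, -0.55], [0.001, -1.0, -0.001]]
force: [0.7, 0.0, 0.6]
finger_gap: 0.0853
```

```bash
python3 -c "
from h import *
plan([.470,.1386,.105])
c=snap('wrist','w1.png'); print(proj(c,[[.470,.1386,.123],[.514,.061,.087]]))
import cv2
"
```

```text
t 2.6 p [0.47   0.1358 0.2028] F [0.7 0.  0.6] gap 0.0853 q6 0.81
R [[-0.55, -0.001, 0.835], [-0.835, -0.0, -0.55], [0.001, -1.0, -0.001]]
[0.47, 0.1386, 0.105] [-0.0025  0.0978 -0.0015]
[[255.33944782 206.36970837]
 [353.88087119 238.87670883]]
```

View pics/w1.png

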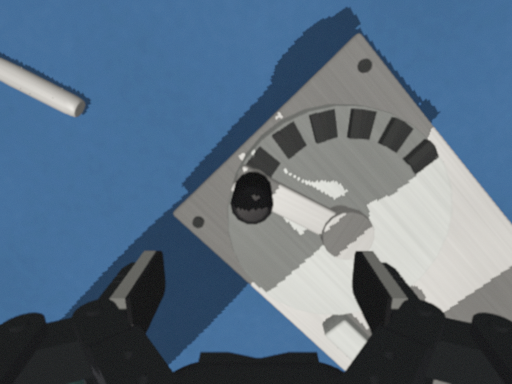

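The wrist view shows the grip top at about (252,205), close to the predicted (255,206), and the hub at about (348,234). The fingers will straddle the grip freely, so I'll refine the axis and go down.

```bash
python3 -c "
from h import *
c=load('w1.png'); print(at_z(c,252,205,.123),at_z(c,348,234,.087), c['position'])
"
```

```text
[0.46866908 0.14063368 0.123     ] [0.51210002 0.06738082 0.087     ] [0.511878   0.1981825  0.32686653]
```

>>> apply_moves:
  rows:
    - [0.085,-0.002,0.03,-0.001,0]
    - [0.085,-0.002,0.06,-0.001,0]
    - [0.085,-0.002,0.08,-0.001,0]
    - [0.085,-0.002,0.09,-0.001,0]
    - [0.085,-0.002,0.096,-0.001,0]
    - [0.06,-0.002,0.096,-0.001,0]
    - [0.04,-0.002,0.096,-0.001,0]
    - [0.035,-0.002,0.096,-0.001,0]
    - [0.033,-0.002,0.096,-0.001,0]
    - [0.033,-0.002,0.096,-0.001,0]

```text
clock: 3.9
position: [0.4699, 0.1387, 0.1103]
ee_rot: [[-0.55, -0.002, 0.835], [-0.835, 0.003, -0.55], [-0.001, -1.0, -0.003]]
force: [-14.6, 12.9, 12.7]
finger_gap: 0.0331
```

>>> apply_moves:
  rows:
    - [0.034,0,0.002,-0.001,0]
    - [0.034,0,0.004,-0.002,0]
    - [0.034,0,0.004,-0.003,0]
    - [0.034,0,0.004,-0.003,0]
    - [0.03,0,0.004,-0.003,0]
    - [0.028,0,0.004,-0.003,0]
    - [0.02,0,0.004,-0.003,0]
    - [0.02,0,0.004,-0.003,0]
    - [0.02,0,0.004,-0.003,0]
    - [0.02,0,0.004,-0.003,0]

```text
clock: 5.15
position: [0.4677, 0.1397, 0.1058]
ee_rot: [[-0.55, -0.001, 0.835], [-0.835, 0.002, -0.55], [-0.001, -1.0, -0.002]]
force: [-10.4, 7.7, 7.7]
finger_gap: 0.0284
```

```bash
python3 -c "
from h import *
plan()
c=snap('scene','s2.png'); f=c['frame'][60:260,180:440,::-1]; cv2.imwrite('pics/s2c.png',cv2.resize(f,None,fx=3,fy=3))
"
```

```text
t 5.15 p [0.4677 0.1397 0.1058] F [-10.4   7.7   7.7] gap 0.0284 q6 0.82
R [[-0.55, -0.001, 0.835], [-0.835, 0.002, -0.55], [-0.001, -1.0, -0.002]]
```

View pics/s2c.png

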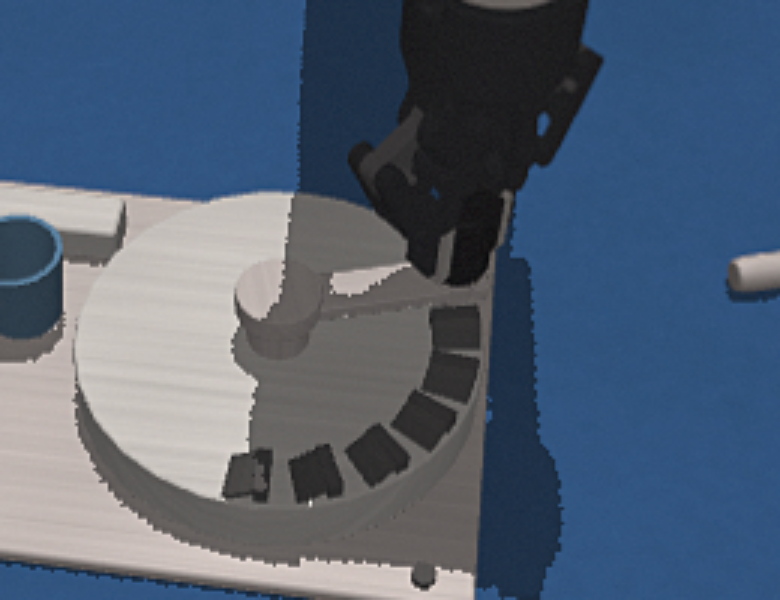

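The fingers hold the grip by its sides, clear of the crank arm. The measured radius is 90 mm, which fits. Next I ease the crank off the ridge, up and slightly outward, and lift the pawl.

>>> apply_moves:
  rows:
    - [0.02,0.0005,0,-0.001,0]
    - [0.02,0.001,0,-0.002,0]
    - [0.02,0.001,-0.003,-0.002,0]
    - [0.02,0.001,-0.006,-0.002,0]
    - [0.02,0.001,-0.009,-0.002,0]
    - [0.02,0.001,-0.012,-0.002,0]
    - [0.02,0.001,-0.014,-0.002,0]
    - [0.02,0.001,-0.016,-0.002,0]
    - [0.02,0.001,-0.016,-0.002,0]
    - [0.02,0.001,-0.016,-0.002,0]

```text
clock: 6.45
position: [0.466, 0.1392, 0.1212]
ee_rot: [[-0.551, 0.0, 0.835], [-0.835, -0.0, -0.551], [0.0, -1.0, 0.0]]
force: [4.9, 0.1, -4.6]
finger_gap: 0.0288
```

```bash
python3 -c "
from h import *
plan()
c=snap('scene','s3.png'); f=c['frame'][60:260,180:440,::-1]; cv2.imwrite('pics/s3c.png',cv2.resize(f,None,fx=3,fy=3))
"
```

```text
t 6.45 p [0.466  0.1392 0.1212] F [ 4.9  0.1 -4.6] gap 0.0288 q6 0.82
R [[-0.551, 0.0, 0.835], [-0.835, -0.0, -0.551], [0.0, -1.0, 0.0]]
```

View pics/s3c.png

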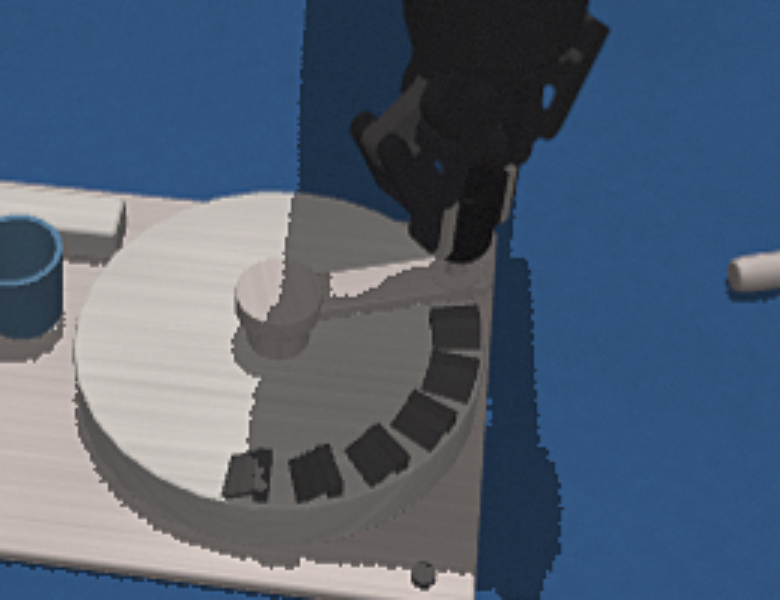

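The grip is up about 15 mm and the forces are as expected: 4.6 N down from the spring and about 4.5 N of tangential load. Now I ease it back along the arc.

```bash
cat >> h.py <<'E'
def arc(ax,dth,dr=0,dz=0,n=10):
    s=bot.read_state(); R=s['ee_rot'];p=s['position']; v=p[:2]-ax; th=np.arctan2(v[1],v[0]); r=np.hypot(*v)
    F=s['force']; er=v/r; et=np.array([er[1],-er[0]])
    print('t',s['clock'],'p',p.round(4),'F',F.round(1),'Frad',F[:2]@er,'Fcw',F[:2]@et,'th',th,'r',r,'gap',s['finger_gap'])
    for i in range(1,n+1):
        a=th-dth*i/n; w=np.r_[ax+(r+dr*i/n)*np.array([np.cos(a),np.sin(a)]),p[2]+dz*i/n]
        print((R.T@(w-p)).round(4).tolist())
E
python3 -c "
from h import *
arc(np.array([.5133,.0626]),.4)"
```

```text
t 6.5 p [0.466  0.1392 0.1212] F [ 4.7 -0.6 -4.6] Frad -2.955785614079534 Fcw 3.706380305945807 th 2.123446151948146 r 0.09004697743013104 gap 0.028549700102352395
[-0.0032, -0.0, 0.0016]
[-0.0064, -0.0, 0.0033]
[-0.0095, -0.0, 0.0051]
[-0.0125, -0.0, 0.0071]
[-0.0155, -0.0, 0.0092]
[-0.0183, -0.0, 0.0114]
[-0.0211, -0.0, 0.0137]
[-0.0238, -0.0, 0.0161]
[-0.0263, -0.0, 0.0186]
[-0.0288, -0.0, 0.0212]
```

>>> apply_moves:
  rows:
    - [0.02,-0.003,0,0.0015,0]
    - [0.02,-0.0065,0,0.0035,0]
    - [0.02,-0.0095,0,0.005,0]
    - [0.02,-0.0125,0,0.007,0]
    - [0.02,-0.0155,0,0.009,0]
    - [0.02,-0.0185,0,0.0115,0]
    - [0.02,-0.021,0,0.0135,0]
    - [0.02,-0.024,0,0.016,0]
    - [0.02,-0.0265,0,0.0185,0]
    - [0.02,-0.029,0,0.021,0]

```text
clock: 7.75
position: [0.4999, 0.1508, 0.121]
ee_rot: [[-0.551, -0.0, 0.835], [-0.835, -0.003, -0.551], [0.003, -1.0, 0.001]]
force: [5.3, -13.7, -4.9]
finger_gap: 0.0286
```

```bash
python3 -c "
from h import *
arc(np.array([.5133,.0626]),.5)"
```

```text
t 7.75 p [0.4999 0.1508 0.121 ] F [  5.3 -13.7  -4.9] Frad -14.36775504029879 Fcw 3.153515518618254 th 1.7215202515276073 r 0.08925099534101516 gap 0.02855900067965044
[-0.0029, -0.0, 0.0034]
[-0.0056, -0.0, 0.0069]
[-0.0082, -0.0, 0.0106]
[-0.0106, -0.0, 0.0144]
[-0.0127, -0.0, 0.0183]
[-0.0147, -0.0, 0.0223]
[-0.0165, -0.0, 0.0263]
[-0.0181, -0.0, 0.0305]
[-0.0194, -0.0, 0.0348]
[-0.0206, 0.0, 0.0391]
```

```bash
python3 -c "
from h import *
arc(np.array([.5117,.0612]),.4,-.0015)"
```

```text
t 7.75 p [0.4999 0.1508 0.121 ] F [  5.3 -13.7  -4.9] Frad -14.302426330758818 Fcw 3.4376803338027564 th 1.701697878812925 r 0.09041263898759681 gap 0.02855900067965044
[-0.0022, -0.0, 0.0029]
[-0.0043, -0.0, 0.0058]
[-0.0062, -0.0, 0.0089]
[-0.0081, -0.0, 0.012]
[-0.0098, -0.0, 0.0151]
[-0.0113, -0.0, 0.0183]
[-0.0128, -0.0, 0.0216]
[-0.0141, -0.0, 0.025]
[-0.0152, -0.0, 0.0283]
[-0.0162, 0.0, 0.0317]
```

>>> apply_moves:
  rows:
    - [0.02,-0.0015,0,0.003,0]
    - [0.02,-0.0035,0,0.006,0]
    - [0.02,-0.0055,0,0.009,0]
    - [0.02,-0.0075,0,0.012,0]
    - [0.02,-0.0095,0,0.015,0]
    - [0.02,-0.011,0,0.018,0]
    - [0.02,-0.0125,0,0.0215,0]
    - [0.02,-0.014,0,0.025,0]
    - [0.02,-0.015,0,0.028,0]
    - [0.02,-0.016,0,0.0315,0]

```text
clock: 9.0
position: [0.5347, 0.1477, 0.121]
ee_rot: [[-0.551, -0.001, 0.835], [-0.835, -0.001, -0.551], [0.001, -1.0, -0.0]]
force: [2.6, -3.7, -3.9]
finger_gap: 0.029
```

```bash
python3 -c "
from h import *
arc(np.array([.5117,.0612]),.4,-.0005)"
```

```text
t 9.0 p [0.5347 0.1477 0.121 ] F [ 2.6 -3.7 -3.9] Frad -2.8962178880279974 Fcw 3.417506923150775 th 1.310951753399717 r 0.08953033939995822 gap 0.029038788454291392
[-0.001, -0.0, 0.0034]
[-0.0019, -0.0, 0.0069]
[-0.0026, -0.0, 0.0104]
[-0.0032, -0.0, 0.0139]
[-0.0037, -0.0, 0.0175]
[-0.004, -0.0, 0.021]
[-0.0042, -0.0, 0.0246]
[-0.0042, -0.0, 0.0281]
[-0.0041, -0.0, 0.0317]
[-0.0039, -0.0, 0.0353]
```

Radial force is low again, so I continue.

>>> apply_moves:
  rows:
    - [0.02,-0.001,0,0.0035,0]
    - [0.02,-0.002,0,0.007,0]
    - [0.02,-0.0025,0,0.0105,0]
    - [0.02,-0.003,0,0.014,0]
    - [0.02,-0.0035,0,0.0175,0]
    - [0.02,-0.004,0,0.021,0]
    - [0.02,-0.004,0,0.0245,0]
    - [0.02,-0.004,0,0.028,0]
    - [0.02,-0.004,0,0.0315,0]
    - [0.02,-0.004,0,0.0355,0]

```text
clock: 10.25
position: [0.5665, 0.1315, 0.1212]
ee_rot: [[-0.551, -0.0, 0.835], [-0.835, -0.0, -0.551], [0.0, -1.0, -0.0]]
force: [-0.0, -4.6, -4.6]
finger_gap: 0.0286
```

```bash
python3 -c "
from h import *
arc(np.array([.5117,.0612]),.4,-.0005)"
```

```text
t 10.25 p [0.5665 0.1315 0.1212] F [-0.  -4.6 -4.6] Frad -3.608934251326525 Fcw 2.781211125589912 th 0.9085046803822273 r 0.08917236623603318 gap 0.028589030943766948
[0.0004, -0.0, 0.0035]
[0.0009, -0.0, 0.0071]
[0.0016, -0.0, 0.0106]
[0.0025, -0.0, 0.014]
[0.0034, -0.0, 0.0175]
[0.0045, -0.0, 0.0208]
[0.0057, -0.0, 0.0242]
[0.0071, -0.0, 0.0274]
[0.0086, -0.0, 0.0307]
[0.0102, -0.0, 0.0338]
```

>>> apply_moves:
  rows:
    - [0.02,0.0005,0,0.0035,0]
    - [0.02,0.001,0,0.007,0]
    - [0.02,0.0015,0,0.0105,0]
    - [0.02,0.0025,0,0.014,0]
    - [0.02,0.0035,0,0.0175,0]
    - [0.02,0.0045,0,0.021,0]
    - [0.02,0.0055,0,0.024,0]
    - [0.02,0.007,0,0.0275,0]
    - [0.02,0.0085,0,0.0305,0]
    - [0.02,0.01,0,0.034,0]

```text
clock: 11.5
position: [0.5894, 0.1045, 0.1213]
ee_rot: [[-0.551, -0.0, 0.835], [-0.835, -0.0, -0.551], [0.0, -1.0, -0.0]]
force: [-1.3, -4.7, -3.8]
finger_gap: 0.0286
```

```bash
python3 -c "
from h import *
arc(np.array([.5117,.0612]),.4,-.0005)"
```

```text
t 11.5 p [0.5894 0.1045 0.1213] F [-1.3 -4.7 -3.8] Frad -3.4754282168833335 Fcw 3.4919223720958037 th 0.5082131428891453 r 0.0889267925979476 gap 0.02857417726636917
[0.0017, -0.0, 0.0031]
[0.0036, -0.0, 0.0061]
[0.0056, -0.0, 0.0091]
[0.0077, -0.0, 0.0119]
[0.0099, -0.0, 0.0147]
[0.0122, -0.0, 0.0174]
[0.0147, -0.0, 0.02]
[0.0172, -0.0, 0.0224]
[0.0198, -0.0, 0.0248]
[0.0225, -0.0, 0.0271]
```

>>> apply_moves:
  rows:
    - [0.02,0.0015,0,0.003,0]
    - [0.02,0.0035,0,0.006,0]
    - [0.02,0.0055,0,0.009,0]
    - [0.02,0.0075,0,0.012,0]
    - [0.02,0.01,0,0.0145,0]
    - [0.02,0.0125,0,0.0175,0]
    - [0.02,0.0145,0,0.02,0]
    - [0.02,0.017,0,0.0225,0]
    - [0.02,0.02,0,0.025,0]
    - [0.02,0.0225,0,0.027,0]

```text
clock: 12.75
position: [0.5998, 0.0708, 0.1215]
ee_rot: [[-0.551, 0.001, 0.835], [-0.835, 0.0, -0.551], [-0.001, -1.0, 0.001]]
force: [4.8, -3.2, -5.0]
finger_gap: 0.0286
```

```bash
python3 -c "
from h import *
arc(np.array([.5117,.0612]),.25,-.0003)"
```

```text
t 12.75 p [0.5998 0.0708 0.1215] F [ 4.8 -3.2 -5. ] Frad 4.404462457706348 Fcw 3.685012627601791 th 0.10827139227559987 r 0.0886342225114083 gap 0.028590700371988857
[0.0017, 0.0, 0.0014]
[0.0035, 0.0, 0.0027]
[0.0053, 0.0, 0.004]
[0.0072, 0.0, 0.0052]
[0.009, 0.0, 0.0064]
[0.0109, -0.0, 0.0075]
[0.0129, -0.0, 0.0086]
[0.0148, -0.0, 0.0097]
[0.0168, -0.0, 0.0106]
[0.0188, -0.0, 0.0116]
```

>>> apply_moves:
  rows:
    - [0.02,0.0015,0,0.0015,0]
    - [0.02,0.003,0,0.003,0]
    - [0.02,0.0045,0,0.004,0]
    - [0.02,0.006,0,0.005,0]
    - [0.02,0.0075,0,0.006,0]
    - [0.02,0.009,0,0.007,0]
    - [0.02,0.0105,0,0.008,0]
    - [0.02,0.012,0,0.009,0]
    - [0.02,0.013,0,0.0095,0]
    - [0.02,0.013,0,0.0095,0]

```text
clock: 14.0
position: [0.6002, 0.0548, 0.1213]
ee_rot: [[-0.551, -0.0, 0.835], [-0.835, -0.0, -0.551], [0.0, -1.0, 0.0]]
force: [2.8, -3.6, -4.6]
finger_gap: 0.0286
```

```bash
python3 -c "
from h import *
arc(np.array([.5117,.0612]),.2,.0003)"
```

```text
t 14.0 p [0.6002 0.0548 0.1213] F [ 2.8 -3.6 -4.6] Frad 3.0469931142262086 Fcw 3.3652713913697654 th -0.07185650639764782 r 0.0887517068554694 gap 0.028573232297082415
[0.0015, 0.0, 0.0009]
[0.0031, 0.0, 0.0017]
[0.0047, 0.0, 0.0025]
[0.0063, 0.0, 0.0033]
[0.0079, 0.0, 0.0041]
[0.0095, 0.0, 0.0048]
[0.0111, 0.0, 0.0055]
[0.0128, 0.0, 0.0062]
[0.0145, 0.0, 0.0068]
[0.0162, 0.0, 0.0074]
```

Still carrying the load, so the stop isn't reached yet. I'll go slowly.

>>> apply_moves:
  rows:
    - [0.02,0.001,0,0.0005,0]
    - [0.02,0.002,0,0.001,0]
    - [0.02,0.003,0,0.0015,0]
    - [0.02,0.004,0,0.002,0]
    - [0.02,0.005,0,0.0025,0]
    - [0.02,0.006,0,0.003,0]
    - [0.02,0.007,0,0.0035,0]
    - [0.02,0.008,0,0.004,0]
    - [0.02,0.009,0,0.0045,0]
    - [0.02,0.009,0,0.0045,0]

```text
clock: 15.25
position: [0.5994, 0.0488, 0.1217]
ee_rot: [[-0.549, 0.001, 0.836], [-0.836, 0.007, -0.549], [-0.007, -1.0, -0.003]]
force: [6.7, 30.3, -4.6]
finger_gap: 0.0287
```

```bash
python3 -c "
from h import *
arc(np.array([.5117,.0612]),.1,.0003)
c=snap('scene','s4.png')"
```

```text
t 15.25 p [0.5994 0.0488 0.1217] F [ 6.7 30.3 -4.6] Frad 2.3464169145519143 Fcw -30.948505611657946 th -0.14080063749725205 r 0.0885790521889011 gap 0.02869026593663135
[0.0008, -0.0, 0.0004]
[0.0016, -0.0, 0.0008]
[0.0024, -0.0, 0.0012]
[0.0032, -0.0, 0.0016]
[0.004, -0.0, 0.0019]
[0.0048, -0.0, 0.0023]
[0.0056, -0.0, 0.0026]
[0.0064, -0.0001, 0.003]
[0.0073, -0.0001, 0.0033]
[0.0081, -0.0001, 0.0037]
```

View pics/s4.png

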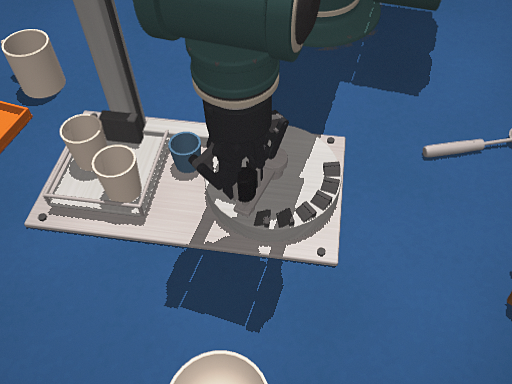

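The load has reversed (31 N against the end stop), and the scene view shows the shelf down on the plate with both cups upright. The grip is at (247,183). I'll ease the push, lower the pawl, then open.

>>> apply_moves:
  rows:
    - [0.02,-0.001,0,-0.0005,0]
    - [0.02,-0.0015,0,-0.001,0]
    - [0.02,-0.0015,0.003,-0.001,0]
    - [0.02,-0.0015,0.006,-0.001,0]
    - [0.02,-0.0015,0.009,-0.001,0]
    - [0.02,-0.0015,0.012,-0.001,0]
    - [0.02,-0.0015,0.014,-0.001,0]
    - [0.02,-0.0015,0.0155,-0.001,0]
    - [0.02,-0.0015,0.0155,-0.001,0]
    - [0.02,-0.0015,0.0155,-0.001,0]

```text
clock: 16.55
position: [0.5995, 0.0493, 0.1063]
ee_rot: [[-0.55, 0.001, 0.835], [-0.835, 0.005, -0.55], [-0.005, -1.0, -0.001]]
force: [5.6, 18.3, -3.2]
finger_gap: 0.0283
```

```bash
python3 -c "
from h import *
arc(np.array([.5117,.0612]),.1,n=1)"
```

```text
t 16.55 p [0.5995 0.0493 0.1063] F [ 5.6 18.3 -3.2] Frad 3.0655854493924215 Fcw -18.857477792795304 th -0.13484030644095407 r 0.08857166677801097 gap 0.028309250846443618
[0.0082, -0.0, 0.0034]
```

>>> apply_moves:
  rows:
    - [0.02,-0.0005,0.001,-0.0005,0]
    - [0.02,-0.001,0.0015,-0.0005,0]
    - [0.02,-0.001,0.0015,-0.0005,0]
    - [0.03,-0.001,0.0015,-0.0005,0]
    - [0.04,-0.001,0.0015,-0.0005,0]
    - [0.055,-0.001,0.0015,-0.0005,0]
    - [0.07,-0.001,0.0015,-0.0005,0]
    - [0.07,-0.001,0.0015,-0.0005,0]
    - [0.07,-0.001,0.0015,-0.0005,0]
    - [0.07,-0.001,0.0015,-0.0005,0]

```text
clock: 17.8
position: [0.5992, 0.0479, 0.1043]
ee_rot: [[-0.551, -0.0, 0.835], [-0.835, 0.0, -0.551], [-0.0, -1.0, -0.0]]
force: [-0.0, 0.5, 0.4]
finger_gap: 0.07
```

>>> apply_moves:
  rows:
    - [0.07,0,-0.01,0,0]
    - [0.07,0,-0.025,0,0]
    - [0.07,0,-0.045,0,0]
    - [0.07,0,-0.07,0,0]
    - [0.07,0,-0.1,0,0]
    - [0.07,0,-0.14,0,0]
    - [0.07,0,-0.18,0,0]
    - [0.07,0,-0.2,0,0]
    - [0.07,0,-0.2,0,0]
    - [0.07,0,-0.2,0,0]

```text
clock: 19.05
position: [0.5989, 0.0479, 0.3027]
ee_rot: [[-0.551, -0.002, 0.835], [-0.835, -0.0, -0.551], [0.001, -1.0, -0.002]]
force: [1.2, -0.5, -0.4]
finger_gap: 0.0698
```

```bash
python3 -c "
from h import *
plan()
c=snap('scene','s5.png'); f=c['frame'][90:290,10:350,::-1]; cv2.imwrite('pics/s5c.png',cv2.resize(f,None,fx=2.3,fy=2.3))
print(proj(c,[[.6005,.0488,.123],[.6005,.0488,.077]]))"
```

```text
t 19.05 p [0.5989 0.0479 0.3027] F [ 1.2 -0.5 -0.4] gap 0.0698 q6 0.62
R [[-0.551, -0.002, 0.835], [-0.835, -0.0, -0.551], [0.001, -1.0, -0.002]]
[[242.56167038 180.42572675]
 [243.74603724 201.26841133]]
```

View pics/s5c.png

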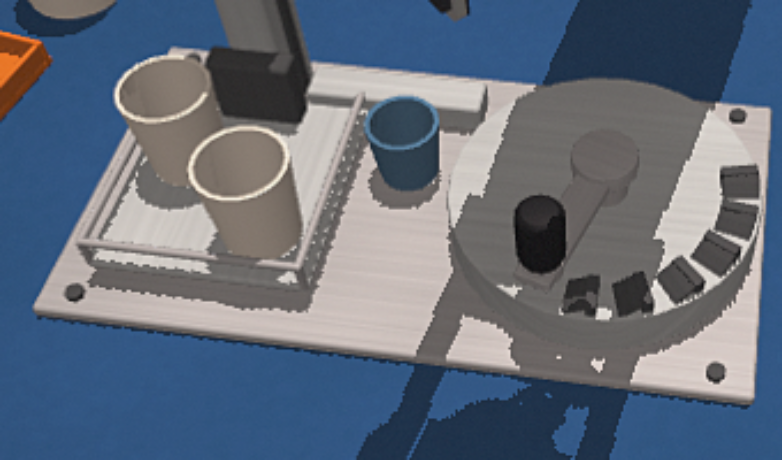

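The view shows the grip standing on the crank arm, spanning about (245,177) to (245,207), which matches the pawl-down prediction. The shelf is at the bottom with both cups standing, and the hand is clear.

```bash
python3 -c "
from h import *
print(bot.job_done())"
```

```text
the job is handed in; nothing more can be done
None
```

The job is done and handed in at about 19 s: the shelf is fully down, the pawl has dropped back, and the gripper is clear.

- **Lowering:** I gripped the black grip, lifted the pawl about 15 mm, and turned the crank back about 2.26 rad at roughly 0.3 rad/s, holding on throughout. The load then reversed to about 31 N, which showed the crank was at the end stop.
- **Release:** I eased the push, lowered the pawl, opened the fingers and backed straight up.
- **Last checks:** In the final picture the grip sits on the crank arm where it should with the pawl down. The shelf is at the bottom with both cups upright, and the force on the tool is about 1 N.
- **Disagreements:** My axis estimates differed by up to 6 mm, which gave up to 14 N of radial force early in the turn. I corrected the arc and it fell to 3–4 N. The finger gap read 28.5 mm on the 30 mm grip, probably from the pads pressing in.

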